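# Turn the mug warmer down to low

## Robot

A 6-joint arm with a two-finger parallel gripper is mounted at the origin on a cart in front of the work surface, level with it; the furniture and walls round the work are solid. World frame = base frame: x ahead of the robot, y to its left, z up, the work surface at z = 0. Lengths are in m, angles in degrees, forces in N, time in s.
With the tool pointing down it reaches from about 0.35 to 0.875 m from the base axis. Payload 4.2 kg.
Tool frame: the origin (TCP) lies midway between the tips of the shut fingers; the grasp point (between the pads) lies 19 mm behind it; z points along the fingers, y is the line along which they close (so a half turn about z gives the same grasp; the last joint's range is limited). The gripper opens to 87 mm and grips with 3 to 60 N. Pads are 19 mm wide; open, the fingers measure 117 mm over their backs; the gripper's body (75 mm by 190 mm) begins 51 mm behind the grasp point.
Start: joints at [-59.152, 22.042, 0.453, 0, -68.411, -14.817], TCP at [0.173, -0.601, 0.223] pointing down, gripper open.
Joint ranges: [-179.83, 179.83], [-69.29, 118.12], [-61.27, 80.66], [-181.25, 117.63], [-171.15, -9.14], [-177.46, 177.46]. Speed limits (degrees/s): [159.86, 159.86, 180, 180, 180, 180].

## Interface

Orientations are given as a 3x3 rotation matrix whose columns are the frame's x, y, z axes.
In Python, from station import r, cams gives the robot as it stands.
- The arm moves only by the tool play_rows, never from a script. Its argument "commands" is text: rows parted by semicolons, each of 6 numbers parted by spaces: the shift along the world's x, y, z normalised to -1 to 1, where 1 is 30 mm, then the turn, a rotation vector about the world's x, y, z normalised to -1 to 1, where 1 is 0.15 rad. A call has 1 to 20 rows; each row shifts and turns the commanded pose from where the row before left it; what a row does not reach is not made up. A row lasts 1/10 s, in which the tool goes at most 50 mm and 8.59 degrees, less where a joint would pass 70% of its speed; a pose out of reach is approached as far as the arm can. A call with a number of a shift or a turn outside -1 to 1 is refused whole. A call with a gripper value outside its range is refused whole. "grip" is the finger opening in mm, from 0 to 87, set as the call begins (left out, the last holds). The fingers move at their own pace and stop on an object; the grip force is fixed at half the most. Time passes only in rows, so rows that do not move let the fingers close. It gives the time, the measured TCP pose, the force, the opening and the grip force at its end, in the units of the state.
- r.sense(): the state, without advancing time (a new reading comes with each control period).
- cams.capture(name): name is "scene" or "top" or "wrist"; returns (picture, depth): 400x640x3 uint8, blue, green, red; 400x640 float32, m along the optical axis (not along the pixel's ray), 0 where there is no reading.
- cams.camera_info(name): a dict with "mtx" (3x3 intrinsics, pixels), "k1" (the pictures are not rectified: a ray, as slopes to the right and down, at radius r is drawn at 1 + k1 r^2 times it, then the intrinsics apply), "R" (3x3) and "t" (3): a world point X has camera coordinates R X + t. Camera axes: x right, y down, z forward; pixel columns grow to the right and rows downward; lengths in m; the calibration is good to about 2 mm. A picture is of the moment at which its call begins: read the wrist's pose just before it. camera_info takes no time and is no camera call; for the wrist camera it gives the pose at the moment of the call.
- r.finish_job(): hands the job in; it is judged then, once.
The state is a dict: "time_s": time; "joints": joint angles; "joint_velocities": joint speeds; "effort": joint torques, N m; "tcp_pos": TCP position; "ee_rot": TCP orientation; "wrist_force": force on the tool from outside, world axes, zero at the start; "moment": the same for the moment, N m; "gripper_width": opening from 0.0 (shut) to 1.0 (fully open); "gripper_force": force on a finger pad.
Only numpy, scipy, OpenCV 4.12 (cv2) and the standard library are available. Lean on these libraries where they do the work, as an engineer would, in place of code of your own. Each camera call takes 0.05 s, during which the arm holds its last target. There are 200 camera calls.

## Task

Turn the mug warmer down to its lowest heat: with a fingertip resting on the knurled dial, turn it counter-clockwise until it clicks in at the single-dot mark, without switching it off. Only press lightly on the dial and drag it round, and take the hand away afterwards; leave the mug on the plate and everything round the warmer where it is.

Things in the scene. Friction and masses are not known exactly. Their poses are not given: they have to be found in the camera images.
- warmer: Mug warmer, flat grey and black box 280 (x) x 190 (y) x 50 mm high, heavy and fixed. Origin: centre of its underside on the worktop; z up, its -x end faces the robot. On its top: the dial (axis at x = -65, y = 0 mm) and, at x = +75 mm, a dark heated disc (112 mm across, top 54 mm up) that carries a blue mug. Press it with no more than 25 N.
- dial_axis (a point): Centre of the dial's top face, unpressed; fixed to the warmer, with its axes. Dial: flat aluminium disc 96 mm across, top 59 mm above the worktop and 9 mm above the warmer's, knurled on rim and top (radius 24 to 47 mm). It rides on a spring: sinks from 5 N on, 6 mm to a hard stop at 10 N. Pressed 2 to 5 mm in, a fingertip on the knurled top drags it round by friction.
- dial (a joint): Dial angle, rad, growing clockwise seen from above. Detents 0.785 (45 degrees) apart: 0 off, 0.785 low, 1.571 medium, 2.356 high; stops just beyond off and high. Starts at medium, at high or left between the two. Let go within 0.3 of a detent, it swings into it by itself. A detent resists with up to 0.045 N m (1.3 N at 35 mm from the axis).
- pointer (a point): Outer end of the red line on the dial's top, 45 mm from its axis; turns with it. Seen from the dial's centre in the warmer's axes, it points 67.5 degrees left (to +y) of the warmer's +x at off, 22.5 left at low, 22.5 right at medium, 67.5 right at high.
- low_mark (a point): The single red dot (8 mm) on the warmer's top, 60 mm from the dial's axis beyond its far edge, 22.5 degrees left of the warmer's +x: the low setting. A white ring left of it marks off; two and three red dots right of it mark medium and high.
- blue_mug: Blue mug, 82 x 121 x 92 mm, standing loose on the heated plate; origin at the centre of its underside (cup and handle together); z up. Bystander.
- honey_jar: Honey jar, 58 x 62 x 99 mm, right of the warmer, origin at the centre of its underside. Bystander.
- teaspoon: Steel teaspoon, 132 x 28 x 11 mm, lying right of the warmer, origin at the centre of its underside. Bystander.
- keys: Bunch of keys with a red tag, 84 x 118 x 8 mm, lying left of the warmer, origin at the centre of its underside. Bystander.

How it is judged (in metres and radians):
On the way:
1. the dial has been brought to low (value of joint dial between 0.585 and 0.985 rad), for 0.2 s.
At the end, for the whole second after the job is handed in: The dial rests in its low detent (0.785 rad, within 0.12 rad); the mug stands upright on the plate within 12 mm of where it was, and the honey jar, teaspoon and keys are within 20 mm of where they were (value of joint dial between 0.665 and 0.905 rad and velocity of joint dial between -0.05 and 0.05 rad/s and distance of blue_mug from where it was at the start of the episode below 0.012 m and angle between blue_mug's own z axis and vertical below 0.1 rad and distance of each of honey_jar, teaspoon, keys from where it was at the start of the episode below 0.02 m); the robot touches nothing.
It fails at once if the dial is turned on past low toward off (below 0.30 rad) (value of joint dial below 0.3 rad).
It fails at once if the warmer or its dial is pressed with more than 25 N (contact force between the fingers and warmer above 25 N).
It fails at once if the mug is shifted more than 12 mm, lifted or tipped (distance of blue_mug from where it was at the start of the episode above 0.012 m or angle between blue_mug's own z axis and vertical above 0.15 rad).
It fails at once if the honey jar, teaspoon or keys are moved more than 20 mm (distance of any of honey_jar, teaspoon, keys from where it was at the start of the episode above 0.02 m).
It also fails if it takes over 40 s, if anything falls off the work surface, if the arm or the gripper's body presses on something with over 40 N, if the wrist force passes 120 N, or if a joint passes its speed limit or range.

## Working session

There is one attempt and no reset: what is moved stays moved. The work goes in short steps, Python scripts to look and compute and a tool call to move; the robot and the scene stay as the last step left them, time stands still between calls to the robot, and variables do not carry over. Pictures are saved under pics/ and viewed, at most 10 in all, crops included, and the job is handed in when it is done.

Besides the shell and the picture viewer there is one more tool, called after ">>>" as name(argument=value, ...) on one line, values as JSON. play_rows: Moves the arm, as the interface text tells. Scaled input: -1 to 1 covers 30 mm each way for a shift and 0.15 rad each way for a turn. Its arguments: {"type":"object","properties":{"commands":{"type":"string"},"grip":{"type":"number"}},"required":["commands"]}

```bash
mkdir -p pics; ls; python3 - <<'E'
from station import r,cams
import cv2,numpy as np
for n in ("top","scene"):
    im,d=cams.capture(n); cv2.imwrite(f"pics/{n}0.png",im); np.save(f"{n}0.npy",d)
    i=cams.camera_info(n); print(n,i)
s=r.sense(); print(s)
E
```

```text
pics
top {'mtx': array([[422.43746815,   0.        , 318.90406325],
       [  0.        , 422.43746815, 194.59568655],
       [  0.        ,   0.        ,   1.        ]]), 'k1': -0.05947826009446488, 'R': array([[-0.01095959, -0.99990883,  0.00788729],
       [-0.98854045,  0.00964668, -0.15064769],
       [ 0.15055787, -0.00944794, -0.98855605]]), 't': array([-0.05452175,  0.57140671,  1.20571634])}
scene {'mtx': array([[511.05988191,   0.        , 318.33421798],
       [  0.        , 511.05988191, 197.5238251 ],
       [  0.        ,   0.        ,   1.        ]]), 'k1': -0.054785049807804485, 'R': array([[-0.48159763, -0.87634333, -0.00927821],
       [-0.45594319,  0.25957843, -0.8513136 ],
       [ 0.74845142, -0.40576028, -0.52457513]]), 't': array([0.21829341, 0.34084887, 1.17913333])}
{'time_s': 0.1, 'joints': array([-5.91510644e+01,  2.20849028e+01,  3.89063170e-01, -2.18910633e-02,
       -6.84110374e+01, -1.48180095e+01]), 'joint_velocities': array([-0.06452889, -0.11178579,  0.19814802,  0.14635463, -0.00384996,
        0.03989448]), 'effort': array([-5.98977294e-04, -3.91689456e+01,  1.87936091e+01,  4.23183560e+00,
        1.34618193e-02, -7.40106702e-05]), 'tcp_pos': array([ 0.17247308, -0.60018977,  0.2216031 ]), 'ee_rot': array([[-9.61151638e-01, -2.76020116e-01, -6.51492096e-04],
       [-2.76020853e-01,  9.61149992e-01,  1.78360094e-03],
       [ 1.33871886e-04,  1.89413636e-03, -9.99998197e-01]]), 'wrist_force': array([ 0.39842098, -0.33673417,  0.53394369]), 'moment': array([ 0.00368647, -0.00617953, -0.01454796]), 'gripper_force': 0.0, 'gripper_width': 0.9981943012234005}
```

View pics/top0.png

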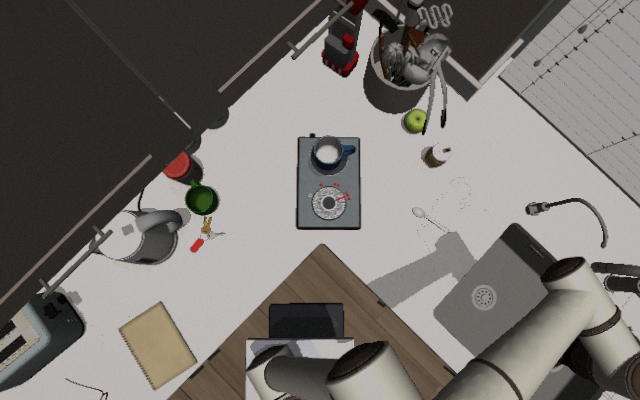

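The top view shows the warmer at columns 297–360, rows 137–230, and the dial near (329,203). The mug is at (327,153), with the jar and spoon to the right and the keys to the left. Next I'll measure the dial and the red marks.

```bash
cat > h.py <<'E'
import numpy as np,cv2
def ray(i,px,z):
    px=np.array(px,float).reshape(-1,1,2)
    n=cv2.undistortPoints(px,i["mtx"],np.array([i["k1"],0,0,0.])).reshape(-1,2)
    v=np.c_[n,np.ones(len(n))]@i["R"]; o=-i["R"].T@i["t"]
    return o+v*((z-o[2])/v[:,2])[:,None]
def blobs(im,box,amin=3):
    x0,y0,x1,y1=box; c=im[y0:y1,x0:x1].astype(int)
    m=((c[...,2]-np.maximum(c[...,0],c[...,1]))>50).astype(np.uint8)
    n,l,s,ce=cv2.connectedComponentsWithStats(m)
    return [(s[k,4],ce[k]+[x0,y0],np.argwhere(l==k)[:,::-1]+[x0,y0]) for k in range(1,n) if s[k,4]>=amin]
E
python3 - <<'E'
from station import cams
from h import *
im=cv2.imread("pics/top0.png"); i=cams.camera_info("top")
for a,c,p in blobs(im,(297,160,361,232)): print(a,c.round(1),ray(i,c,.05)[0].round(4), ray(i,c,.059)[0].round(4))
# box corners from colour mask: grey-blue body vs bright table
g=cv2.cvtColor(im,cv2.COLOR_BGR2GRAY); box=im[125:240,285:372]
hsv=cv2.cvtColor(im,cv2.COLOR_BGR2HSV)
m=np.zeros_like(g); m[130:236,288:370]=(g[130:236,288:370]<150)*255
m=cv2.morphologyEx(m,cv2.MORPH_CLOSE,np.ones((25,25))); m=cv2.morphologyEx(m,cv2.MORPH_OPEN,np.ones((9,9)))
cs,_=cv2.findContours(m,0,2); c=max(cs,key=cv2.contourArea); R=cv2.minAreaRect(c); print(R); b=cv2.boxPoints(R); print(ray(i,b,.05).round(4))
# dial bright disc
d=np.zeros_like(g); d[180:226,305:355]=(g[180:226,305:355]>125)*255
cs,_=cv2.findContours(cv2.morphologyEx(d,cv2.MORPH_CLOSE,np.ones((7,7))),0,2); c=max(cs,key=cv2.contourArea); e=cv2.fitEllipse(c); print(e,ray(i,e[0],.059).round(4))
cv2.imwrite("pics/crop.png",cv2.resize(im[130:236,285:372],None,fx=5,fy=5,interpolation=cv2.INTER_CUBIC))
s=cv2.imread("pics/scene0.png"); cv2.imwrite("pics/s.png",s)
E
```

```text
13 [336.2 184.5] [ 0.5996 -0.1117  0.05  ] [ 0.598  -0.1112  0.059 ]
5 [320.8 184.4] [ 0.6002 -0.0663  0.05  ] [ 0.5986 -0.0662  0.059 ]
18 [347.1 195.4] [ 0.5667 -0.1432  0.05  ] [ 0.5653 -0.1425  0.059 ]
16 [339.5 198.1] [ 0.5587 -0.1208  0.05  ] [ 0.5574 -0.1203  0.059 ]
((327.4999694824219, 181.99996948242188), (64.99998474121094, 93.99998474121094), -0.0)
[[ 0.4694  0.0102  0.05  ]
 [ 0.7519  0.0096  0.05  ]
 [ 0.7503 -0.1862  0.05  ]
 [ 0.4674 -0.1789  0.05  ]]
((327.29315185546875, 202.16236877441406), (30.484790802001953, 35.518375396728516), 110.10723114013672) [[ 0.5459 -0.0845  0.059 ]]
```

View pics/crop.png

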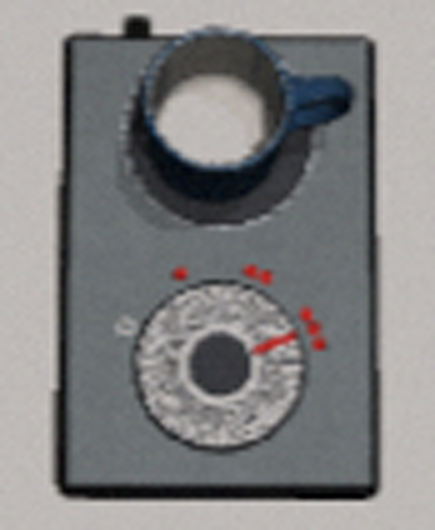

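View pics/scene0.png

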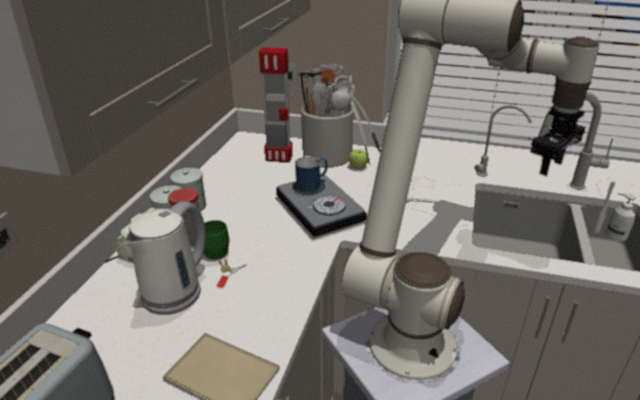

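The dial starts at high, with the pointer about 68° right. From the marks, its axis is at about (0.544, -0.0885) and yaw is about 0. The scene view shows free space around it.

Plan: drag with shut fingers along the near side, at radius 35 mm, from 135° to 225°, turning the tool along with the dial.

>>> play_rows(commands="0.577 0.895 0 0 0 -0.355;0.577 0.895 0 0 0 -0.355;0.577 0.895 0 0 0 -0.355;0.577 0.895 0 0 0 -0.355;0.577 0.895 0 0 0 -0.355;0.577 0.895 0 0 0 -0.355;0.577 0.895 0 0 0 -0.355;0.577 0.895 0 0 0 -0.355;0.577 0.895 0 0 0 -0.355;0.577 0.895 0 0 0 -0.355;0.577 0.895 0 0 0 -0.355;0.577 0.895 0 0 0 -0.355;0.577 0.895 0 0 0 -0.355;0.577 0.895 0 0 0 -0.355;0.577 0.895 0 0 0 -0.355;0.577 0.895 0 0 0 -0.355;0.577 0.895 0 0 0 -0.355;0.577 0.895 0 0 0 -0.355;0.577 0.895 0 0 0 -0.355;0.577 0.895 0 0 0 -0.355", grip=0)

```text
time_s: 2.1
tcp_pos: [0.519, -0.0624, 0.2222]
ee_rot: [[-0.706, 0.708, -0.001], [0.708, 0.706, 0.0], [0.001, -0.001, -1.0]]
wrist_force: [0.3, -0.6, 0.6]
gripper_width: 0.006
gripper_force: 0.0
```

```bash
python3 - <<'E'
from station import r,cams
from h import *
i=cams.camera_info("wrist"); im,d=cams.capture("wrist"); cv2.imwrite("pics/w1.png",im)
s=r.sense(); print(s["tcp_pos"],s["joints"].round(1),s["wrist_force"])
for a,c,p in blobs(im,(0,0,640,400),30): print(a,c.round(1),ray(i,c,.05)[0].round(4), ray(i,c,.059)[0].round(4))
E
```

```text
[ 0.52191219 -0.05973048  0.22204177] [  11.2   12.3  -13.6   -0.   -64.  -146.2] [3.31912733 1.88320394 0.51338077]
46 [373.9 238. ] [ 0.6012 -0.0667  0.05  ] [ 0.5976 -0.0651  0.059 ]
```

View pics/w1.png

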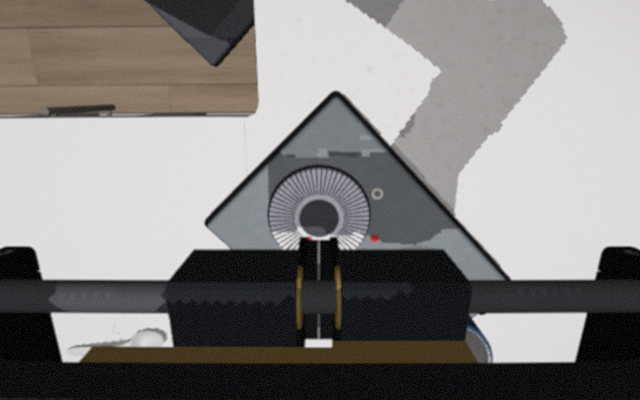

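The wrist view shows the dial hub at about (319,217) and the low dot at (374,238), which matches the top view within 1 mm. Next I'll move down to just above the dial.

>>> play_rows(commands="0 0 -0.8 0 0 0;0 0 -0.9 0 0 0;0 0 -0.9 0 0 0;0 0 -0.9 0 0 0;0 0 -0.7 0 0 0;0 0 -0.5 0 0 0;0 0 0 0 0 0;0 0 0 0 0 0;0 0 0 0 0 0")

```text
time_s: 3.05
tcp_pos: [0.5196, -0.0637, 0.0825]
ee_rot: [[-0.707, 0.707, 0.002], [0.707, 0.707, 0.0], [-0.001, 0.001, -1.0]]
wrist_force: [-0.3, -1.0, 0.2]
gripper_width: 0.003
gripper_force: 0.0
```

```bash
python3 - <<'E'
from station import r,cams
from h import *
i=cams.camera_info("wrist"); im,d=cams.capture("wrist"); cv2.imwrite("pics/w2.png",im)
s=r.sense(); print(s["tcp_pos"],s["wrist_force"])
E
```

```text
[ 0.51955816 -0.06360232  0.08262922] [ 0.38254982 -0.14703763  0.24455921]
```

View pics/w2.png

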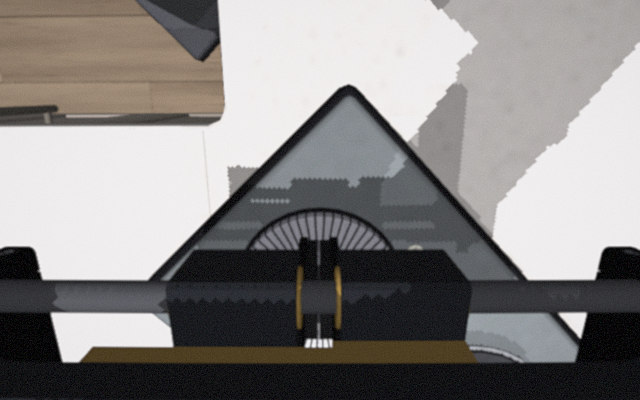

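The dial sits centred under the fingers, with its rim near column 320. Next I'll lower gently until contact.

>>> play_rows(commands="0 0 -0.3 0 0 0;0 0 -0.3 0 0 0;0 0 -0.1 0 0 0;0 0 -0.05 0 0 0;0 0 -0.03 0 0 0;0 0 0 0 0 0;0 0 0 0 0 0")

```text
time_s: 3.8
tcp_pos: [0.5182, -0.0635, 0.0585]
ee_rot: [[-0.707, 0.707, -0.001], [0.707, 0.707, 0.0], [0.001, -0.001, -1.0]]
wrist_force: [-3.5, 1.0, 4.5]
gripper_width: 0.004
gripper_force: 2.6
```

>>> play_rows(commands="0 0 -0.05 0 0 0;0 0 -0.05 0 0 0;0 0 -0.03 0 0 0;0 0 0 0 0 0;0 0 0 0 0 0")

```text
time_s: 4.3
tcp_pos: [0.5184, -0.0634, 0.0551]
ee_rot: [[-0.707, 0.707, -0.001], [0.707, 0.707, -0.0], [0.0, -0.0, -1.0]]
wrist_force: [-3.3, 1.8, 8.1]
gripper_width: 0.005
gripper_force: 4.0
```

>>> play_rows(commands="-0.069 -0.075 0 0 0 0.582;-0.062 -0.081 0 0 0 0.582;-0.055 -0.086 0 0 0 0.582;-0.047 -0.09 0 0 0 0.582;-0.039 -0.094 0 0 0 0.582;-0.031 -0.097 0 0 0 0.582;-0.022 -0.099 0 0 0 0.582;-0.013 -0.101 0 0 0 0.582;-0.004 -0.102 0 0 0 0.582;0 0 0 0 0 0;0 0 0 0 0 0")

```text
time_s: 5.4
tcp_pos: [0.5092, -0.0887, 0.0555]
ee_rot: [[-1.0, -0.001, 0.002], [-0.001, 1.0, -0.001], [-0.002, -0.001, -1.0]]
wrist_force: [-2.2, 0.7, 7.6]
gripper_width: 0.003
gripper_force: 3.8
```

```bash
cat > look.py <<'E'
from station import r,cams
from h import *
import sys
im,d=cams.capture("top"); i=cams.camera_info("top")
cv2.imwrite(f"pics/{sys.argv[1]}.png",cv2.resize(im[130:236,285:372],None,fx=5,fy=5,interpolation=cv2.INTER_CUBIC))
s=r.sense(); print(s["time_s"],s["tcp_pos"].round(4),s["wrist_force"].round(1))
for n in ("top","scene"):
    im,d=cams.capture(n); i=cams.camera_info(n)
    for a,c,p in blobs(im,(297,160,361,232) if n=="top" else (300,170,370,230)):
        q=ray(i,c,.056)[0]-[.544,-.0885,0]; print(n,a,c.round(1),np.hypot(*q[:2]).round(4),np.degrees(np.arctan2(q[1],q[0])).round(1))
E
python3 look.py t1
```

```text
5.45 [ 0.5092 -0.0887  0.0555] [-2.6 -0.5  7. ]
scene 7 [327.9 197.1] 0.0447 -25.0
```

View pics/t1.png

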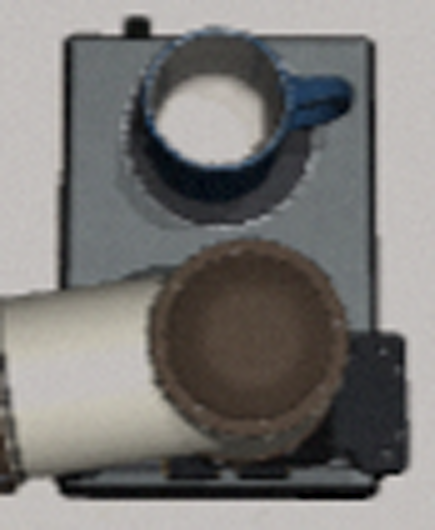

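The top view has the wrist over the dial. The scene camera's red blob at (328,197) is at about -25°, so the dial has followed to medium. I'll drag the second half.

>>> play_rows(commands="0.004 -0.102 0 0 0 0.582;0.013 -0.101 0 0 0 0.582;0.022 -0.099 0 0 0 0.582;0.031 -0.097 0 0 0 0.582;0.039 -0.094 0 0 0 0.582;0.047 -0.09 0 0 0 0.582;0.055 -0.086 0 0 0 0.582;0.062 -0.081 0 0 0 0.582;0.069 -0.075 0 0 0 0.582;0 0 0 0 0 0;0 0 0 0 0 0")

```text
time_s: 6.65
tcp_pos: [0.5205, -0.1136, 0.0559]
ee_rot: [[-0.706, -0.708, 0.004], [-0.708, 0.706, -0.001], [-0.002, -0.003, -1.0]]
wrist_force: [-0.8, -0.7, 6.8]
gripper_width: 0.002
gripper_force: 3.7
```

```bash
python3 look.py t2; python3 - <<'E'
from station import cams
import cv2
im,d=cams.capture("scene"); cv2.imwrite("pics/s2.png",cv2.resize(im[165:245,265:375],None,fx=6,fy=6,interpolation=cv2.INTER_CUBIC))
E
```

```text
6.7 [ 0.5205 -0.1136  0.0559] [-0.  -1.3  7.1]
```

View pics/s2.png

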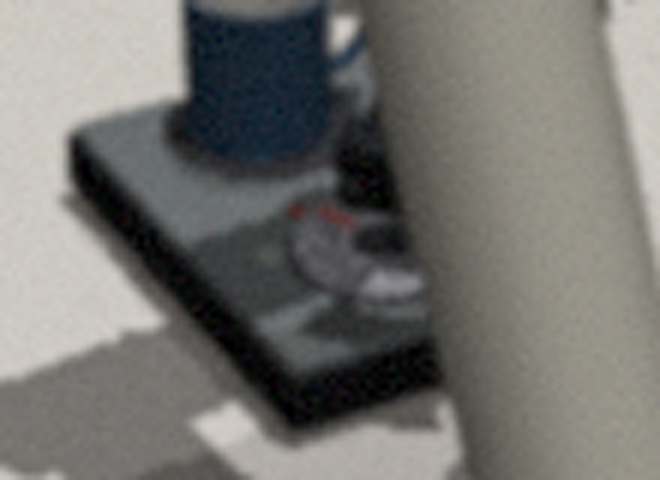

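The red line, around (335,214) in the crop, points at the single dot at (295,210). I'll lift off and back away.

>>> play_rows(commands="0 0 0.1 0 0 0;0 0 0.2 0 0 0;0 0 0.6 0 0 0;0 0 1 0 0 0;0 0 1 0 0 0;0 0 1 0 0 0;0 -0.3 1 0 0 0;0 -0.8 0.5 0 0 0;0 -1 0 0 0 0;0 -1 0 0 0 0;0 -1 0 0 0 0;0 -1 0 0 0 0;0 -1 0 0 0 0;0 -1 0 0 0 0;0 -0.5 0 0 0 0;0 0 0 0 0 0;0 0 0 0 0 0")

```text
time_s: 8.55
tcp_pos: [0.5186, -0.3408, 0.2159]
ee_rot: [[-0.707, -0.707, -0.001], [-0.707, 0.707, 0.001], [-0.0, 0.001, -1.0]]
wrist_force: [0.6, 0.4, 0.9]
gripper_width: 0.001
gripper_force: 0.0
```

```bash
python3 look.py t3
```

```text
8.6 [ 0.5187 -0.3404  0.2161] [ 0.6  0.4 -0.4]
top 11 [336.2 184.3] 0.0597 -22.6
top 4 [320.5 184.5] 0.0596 22.9
top 17 [323.9 191.2] 0.0372 21.0
top 4 [345.5 192.5] 0.0584 -58.7
top 4 [347.5 195.5] 0.0595 -68.9
top 4 [348.5 198.5] 0.0596 -77.9
```

View pics/t3.png

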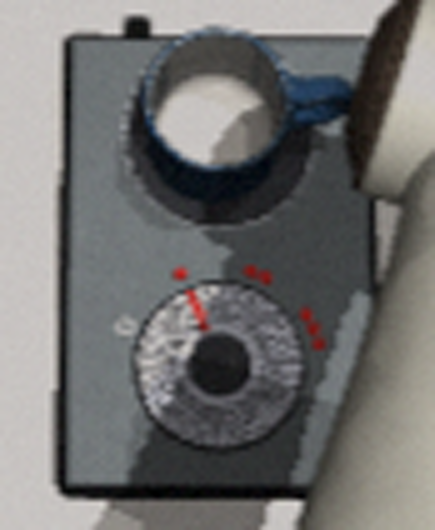

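The pointer is at 21–22° left, in line with the single dot at (180,273) in the crop. The mug hasn't moved and the hand is clear.

```bash
python3 -c "
from station import r
print(r.finish_job())"
```

```text
the job is handed in; nothing more can be done
None
```

I turned the dial from high to low; in the last picture its pointer lines up with the single dot, the mug is where it was and the hand is clear. The job is handed in, but no verdict came back.

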